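Hang the bottle shelf on its stud

TASK

In the chemistry lab, take the wooden wall shelf that has the keyhole cut in its back and hang it on the headed steel stud of the white upright panel: pass the wide lower part of the keyhole over the stud's head, then lower the shelf gently, without letting it drop, until the stud is at the top of the narrow slot and the shelf hangs there by itself. Leave the other shelf, which has a solid back, and the cork-topped bottle where they stand.

Things in the scene. Friction and masses are not known exactly. Their poses are not given: they have to be found in the camera images.
- shelf: Wooden shelf, 90 mm wide, 0.2 kg. Origin: bottom middle of its back; x to the front, y along the width, z up. Tray to x 62, 20 high. Back plate x 0-8, 145 high. Grip block on top: y -20 to 20, x 0-24, z 135-190; pinch its y sides from above. Keyhole centred on y 0: 48 wide at z 30-78, tapering to a 16 wide slot at z 102-124. Hung on the stud: shank axis at z 119, shelf bottom 40 above bench.
- stud (a point): Middle of the front of the steel stud's head, 159 mm above the bench; x out along the stud (away from the robot, within 20 deg), z up. Head 28 across, 5 thick; shank behind it 10 across, 20 long to the fixed white panel's face (x -25). Panel 180 wide, 180 high, stud centred, foot 108 behind, front clear. Hung shelf: its x along this x, back near the face (12 play, leans out a little).
- plain_shelf: Bystander: similar loose wooden shelf, 90 mm wide, 120 tall, solid back with two dark screw dots, no keyhole, no grip block. Origin: bottom middle of its back; x to the front (tray to x 62), z up.
- bottle: Bystander: loose amber glass bottle with cork cap, 52 mm across, 80 tall, beyond the shelves as seen from the robot. Origin: middle of its underside, z up.
Mind the look-alikes: they are no part of the job. Several things look just like the part that bears stud: the one meant starts farthest to the robot's left.

How it is judged:
By the outcome, as a careful person would: the job done as asked, in the order asked, and still so for the second after the job is handed in, with the robot touching nothing.
It also fails if it takes over 45 s, if anything falls off the work surface, if the arm or the gripper's body presses on something with over 40 N, if the wrist force passes 120 N, or if a joint passes its speed limit or range.

ROBOT

A 6-joint arm with a two-finger parallel gripper is mounted at the origin on the work surface. World frame = base frame: x ahead of the robot, y to its left, z up, the work surface at z = 0. Lengths are in m, angles in rad, forces in N, time in s.
With the tool pointing down it reaches from about 0.375 to 0.925 m from the base axis. Payload 5.7 kg.
Tool frame: the origin (TCP) lies on the mounting face of the last link; the fingertips stand 182 mm ahead of it and the grasp point (between the pads) lies 163 mm ahead of it; z points along the fingers, x is the direction in which the jaws open and shut, and the axes are right-handed (so a half turn about z gives the same grasp; the last joint's range is limited). The gripper opens to 88 mm and grips with 3 to 60 N. Pads are 20 mm wide; open, the fingers measure 115 mm over their backs; the gripper's body (75 mm by 178 mm) begins 61 mm behind the grasp point.
Start: joints at [1.038, 0.359, 1.51, -0, 1.272, -0.115], TCP at [0.243, 0.548, 0.405] pointing down, gripper open.
Joint ranges: [-2.97, 2.97], [-1.01, 2.36], [0.21, 2.38], [-0.96, 4.11], [0.2, 2.71], [-2.98, 2.98]. Speed limits (rad/s): [2.39, 2.39, 3.14, 3.14, 3.14, 3.14].

INTERFACE

Orientations are given as a 3x3 rotation matrix whose columns are the frame's x, y, z axes.
In Python, from bench import telemetry, imaging, sign_off gives the robot as it stands.
- The arm moves only by the tool send_rows, never from a script. Its argument "moves" is one flat list of numbers, 7 for each row, row after row: the turn, a rotation vector about the tool's x, y, z as a fraction of full scale, then the shift along the tool's x, y, z as a fraction of full scale, then the gripper's target within -1 to 1 (shut at 1, half-way at 0, fully open at -1). In form: [rx, ry, rz, x, y, z, fingers, rx, ry, rz, x, y, z, fingers, ...]. A call has 1 to 5 rows; each row shifts and turns the pose as measured when the row begins, along the tool's axes as they then stand; what a row does not reach is not made up. Full scale, the value 1, is 0.5 m for a shift and 45 degrees for a turn. A row lasts 1/12 s, in which the tool goes at most 41.7 mm and 7.16 degrees, less where a joint would pass 70% of its speed; a pose out of reach is approached as far as the arm can. A call with a number of a shift or a turn outside -1 to 1 is refused whole. A call with a gripper value outside its range is refused whole. The fingers move at their own pace and stop on an object; the grip force is fixed at half the most. Time passes only in rows, so rows that do not move let the fingers close. It gives the time, the measured TCP pose, the force and the opening at its end, in the units of the state.
- telemetry.sense(): the state, without advancing time (a new reading comes with each control period).
- imaging.camera(name): name is "scene" or "top" or "wrist"; returns the picture (384x512x3 uint8, blue, green, red); there is no depth.
- imaging.camera_model(name): a dict with "camera_matrix" (3x3 intrinsics, pixels), "dist_coeffs" ([k1, k2, p1, p2, k3] as OpenCV has them; the pictures are not rectified), "pose" (4x4, takes a point from camera to world coordinates). Camera axes: x right, y down, z forward; pixel columns grow to the right and rows downward; lengths in m; the calibration is good to about 2 mm. A picture is of the moment at which its call begins: read the wrist's pose just before it. camera_model takes no time and is no camera call; for the wrist camera it gives the pose at the moment of the call.
- sign_off(): hands the job in, once; it reports no verdict.
The state is a dict: "time_s": time; "joints": joint angles; "dq": joint speeds; "joint_efforts": joint torques, N m; "eef_pos": TCP position; "tcp_rot": TCP orientation; "contact_force": force on the tool from outside, world axes, zero at the start; "torque": the same for the moment, N m; "finger_gap": finger opening in m.
Only numpy, scipy, OpenCV 4.12 (cv2) and the standard library are available. Lean on these libraries where they do the work, as an engineer would, in place of code of your own. Each camera call takes 0.05 s, during which the arm holds its last target.

## Working session

There is one attempt and no reset: what is moved stays moved. The work goes in short steps, Python scripts to look and compute and a tool call to move; the robot and the scene stay as the last step left them, time stands still between calls to the robot, and variables do not carry over. Pictures are saved under pics/ and viewed, and the job is handed in when it is done.

Besides the shell and the picture viewer there is one more tool, called as name(argument=value, ...) on one line, values as JSON. send_rows: Moves the arm, as the interface text tells. Shift numbers are shares of 0.5 m and turn numbers shares of 45 degrees, none past 1 either way. Its arguments: {"type":"object","properties":{"moves":{"type":"array","items":{"type":"number"}}},"required":["moves"]}

```bash
mkdir -p pics; ls
python3 - <<'E'
from bench import telemetry, imaging
import cv2,numpy as np
np.set_printoptions(precision=4,suppress=True)
for n in ["scene","top","wrist"]:
    im=imaging.camera(n); cv2.imwrite(f"pics/{n}0.png",im)
    m=imaging.camera_model(n); print(n,m)
s=telemetry.sense(); print(s)
E
```

```text
pics
scene {'camera_matrix': array([[467.1783,   0.    , 249.1837],
       [  0.    , 467.1783, 190.3793],
       [  0.    ,   0.    ,   1.    ]]), 'dist_coeffs': array([-0.0695,  0.    ,  0.    ,  0.    ,  0.    ]), 'pose': array([[ 0.5483,  0.5455, -0.6338,  1.2736],
       [ 0.8362, -0.3686,  0.4061, -0.53  ],
       [-0.0121, -0.7527, -0.6583,  0.908 ],
       [ 0.    ,  0.    ,  0.    ,  1.    ]])}
top {'camera_matrix': array([[443.9374,   0.    , 256.0133],
       [  0.    , 443.9374, 184.6036],
       [  0.    ,   0.    ,   1.    ]]), 'dist_coeffs': array([0.0554, 0.    , 0.    , 0.    , 0.    ]), 'pose': array([[-0.0179, -0.9876,  0.156 ,  0.3388],
       [-0.9998,  0.018 , -0.0006, -0.0679],
       [-0.0022, -0.156 , -0.9878,  1.1696],
       [ 0.    ,  0.    ,  0.    ,  1.    ]])}
wrist {'camera_matrix': array([[289.7244,   0.    , 255.1857],
       [  0.    , 289.7244, 190.1478],
       [  0.    ,   0.    ,   1.    ]]), 'dist_coeffs': array([-0.0184,  0.    ,  0.    ,  0.    ,  0.    ]), 'pose': array([[ 0.406 ,  0.878 ,  0.2534,  0.1737],
       [ 0.9139, -0.39  , -0.1129,  0.5796],
       [-0.0003,  0.2774, -0.9608,  0.3845],
       [ 0.    ,  0.    ,  0.    ,  1.    ]])}
{'time_s': 0.15, 'joints': array([ 1.0379,  0.3593,  1.5112,  0.    ,  1.2725, -0.1151]), 'dq': array([-0.0003,  0.0003, -0.0028,  0.0015,  0.0015,  0.0003]), 'joint_efforts': array([ -0.0003, -51.5757, -27.101 ,   0.0673,   0.0305,  -0.0001]), 'eef_pos': array([0.2433, 0.5482, 0.404 ]), 'tcp_rot': array([[ 0.4058,  0.914 , -0.0008],
       [ 0.914 , -0.4058, -0.0012],
       [-0.0014, -0.0002, -1.    ]]), 'contact_force': array([-0.1002, -0.5285,  0.3129]), 'torque': array([-0.0474, -0.0238,  0.0322]), 'finger_gap': 0.08780702109429755}
```

View pics/scene0.png

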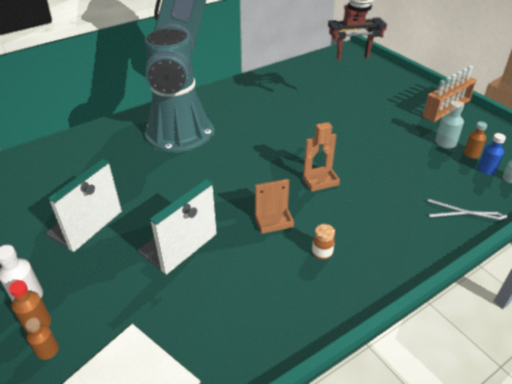

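View pics/top0.png

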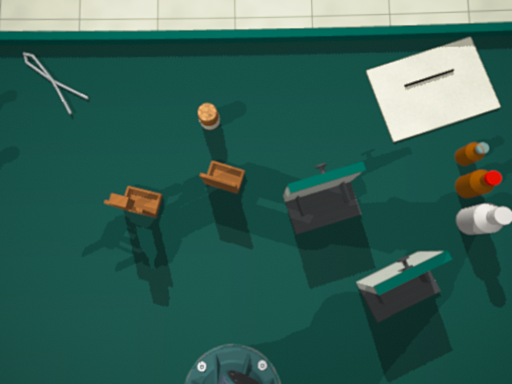

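View pics/wrist0.png

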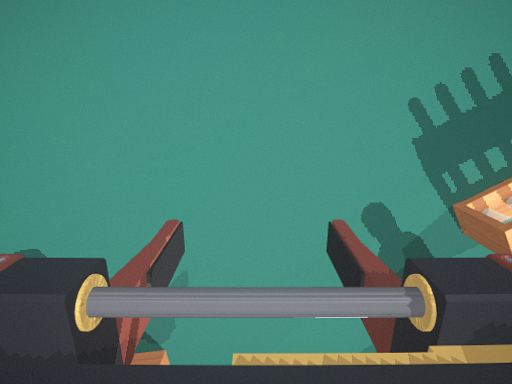

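Candidates: the shelf with the keyhole is at scene (320,160), and the solid-backed one with two dots is at scene (272,205). The panel studs are at scene (190,211) / top (321,167) and scene (88,188) / top (405,263). Robot's left (+y) is image-left in top and image-right in scene, so the panel I want is the one at top (321,167). Checking these in close crops.

Run:
```python
import cv2,numpy as np
s=cv2.imread("pics/scene0.png");t=cv2.imread("pics/top0.png")
def c(im,x,y,w,h,k): return cv2.resize(im[y:y+h,x:x+w],None,fx=k,fy=k,interpolation=cv2.INTER_CUBIC)
cv2.imwrite("pics/c1.png",np.hstack([c(s,290,115,65,80,6),c(t,95,170,80,80*65//65,5)[:480] if 0 else cv2.resize(c(t,95,175,75,50,6),(390,260)) .repeat(1,0)[:260] if 0 else c(s,145,180,65,80,6)]))
cv2.imwrite("pics/c2.png",np.vstack([c(t,95,175,90,50,6),c(t,280,155,90,45,6)]))
```

```text
(no output)
```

View pics/c1.png

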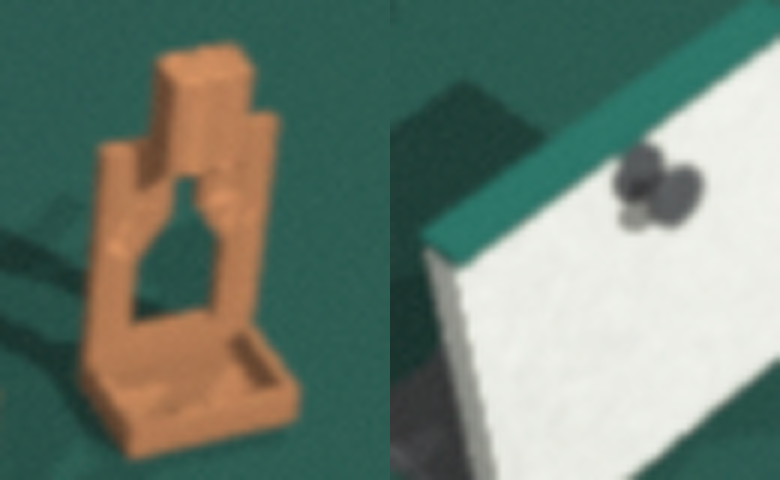

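View pics/c2.png

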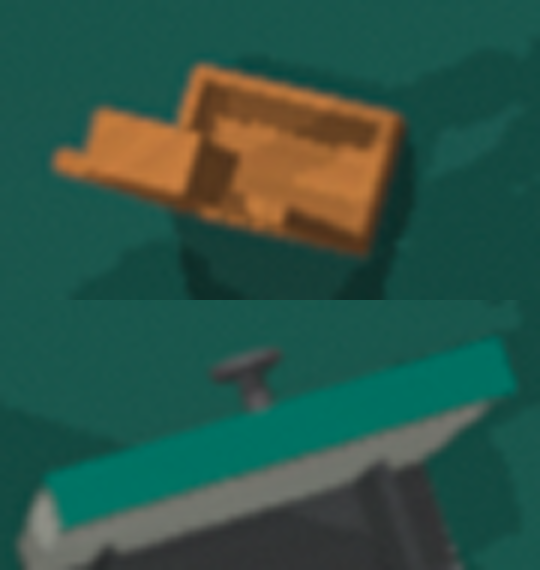

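Scene crop: the keyhole and grip block are confirmed on the shelf at about (320,150). The chosen panel's stud head sits at about (193,212), with its shadow beside it.

```bash
cat > h.py <<'E'
import cv2,numpy as np
from bench import telemetry,imaging
np.set_printoptions(precision=4,suppress=True)
def ray(n,uv,m=None):
    m=m or imaging.camera_model(n)
    p=cv2.undistortPoints(np.array([[uv]],float),m["camera_matrix"],m["dist_coeffs"])[0,0]
    T=m["pose"]; d=T[:3,:3]@np.array([p[0],p[1],1.]); return T[:3,3],d/np.linalg.norm(d)
def onz(n,uv,z,m=None):
    o,d=ray(n,uv,m); return o+d*(z-o[2])/d[2]
def tri(rs):
    A=sum(np.eye(3)-np.outer(d,d) for o,d in rs); b=sum((np.eye(3)-np.outer(d,d))@o for o,d in rs)
    p=np.linalg.solve(A,b); return p,[np.linalg.norm((np.eye(3)-np.outer(d,d))@(p-o)) for o,d in rs]
def proj(n,P,m=None):
    m=m or imaging.camera_model(n); T=np.linalg.inv(m["pose"])
    r=cv2.Rodrigues(T[:3,:3])[0]
    return cv2.projectPoints(np.array(P,float).reshape(-1,3),r,T[:3,3],m["camera_matrix"],m["dist_coeffs"])[0][:,0]
E
python3 - <<'E'
from h import *
t=lambda x,y:(95+(x+.5)/6-.5,175+(y+.5)/6-.5)
t2=lambda x,y:(280+(x+.5)/6-.5,155+(y-300+.5)/6-.5)
sc=lambda x,y:(290+(x+.5)/6-.5,115+(y+.5)/6-.5)
sc2=lambda x,y:(145+(x-390+.5)/6-.5,180+(y+.5)/6-.5)
print("block top",*[onz("top",t(*p),.19) for p in[(95,108),(200,135),(185,195),(85,168)]],sep="\n")
print("tray z.02",*[onz("top",t(*p),.02) for p in[(197,65),(402,115)]],"bottom right back",onz("top",t(370,255),.02),sep="\n")
print("scene block top",*[onz("scene",sc(*p),.19) for p in[(157,55),(175,85),(253,72),(237,43)]],sep="\n")
print("scene tray front top",*[onz("scene",sc(*p),.02) for p in[(130,430),(298,390)]],sep="\n")
print("panel top",*[onz("top",t2(*p),.18) for p in[(45,478),(500,338),(65,528),(518,388)]],sep="\n")
print("panel scene front top",*[onz("scene",sc2(*p),.18) for p in[(460,268),(780,38)]])
print("stud",onz("top",t2(247,360),.159),onz("scene",sc2(682,195),.159),tri([ray("top",t2(247,360)),ray("scene",sc2(682,195))]))
E
```

```text
block top
[0.4816 0.2544 0.19  ]
[0.4708 0.2157 0.19  ]
[0.4486 0.2205 0.19  ]
[0.4593 0.2573 0.19  ]
tray z.02
[0.5244 0.267  0.02  ]
[0.5008 0.178  0.02  ]
bottom right back
[0.4401 0.1907 0.02  ]
scene block top
[0.4502 0.2217 0.19  ]
[0.4742 0.2125 0.19  ]
[0.486  0.2493 0.19  ]
[0.4632 0.2593 0.19  ]
scene tray front top
[0.5046 0.1776 0.02  ]
[0.5275 0.2656 0.02  ]
panel top
[ 0.4947 -0.1386  0.18  ]
[ 0.5451 -0.3118  0.18  ]
[ 0.4756 -0.1456  0.18  ]
[ 0.5257 -0.3175  0.18  ]
panel scene front top [ 0.5529 -0.3124  0.18  ] [ 0.5059 -0.1507  0.18  ]
stud [ 0.5427 -0.2194  0.159 ] [ 0.5438 -0.2175  0.159 ] (array([ 0.5432, -0.2184,  0.1589]), [np.float64(0.001111514366547163), np.float64(0.0011115143665471874)])
```

```bash
cat >> h.py <<'E'
from scipy.spatial.transform import Rotation as R
def Rdown(yaw_shelf_deg):   # tool x along shelf y, z down
    a=np.deg2rad(yaw_shelf_deg+90); x=np.array([np.cos(a),np.sin(a),0]); z=np.array([0,0,-1.]); return np.stack([x,np.cross(z,x),z],1)
def plan(p,yaw,n,g):
    s=telemetry.sense(); P=s["eef_pos"]; Q=s["tcp_rot"]; T=Rdown(yaw); p=np.array(p)
    w=R.from_matrix(Q.T@T).as_rotvec()
    print("t",s["time_s"],"P",P,"f",s["contact_force"],"gap",round(s["finger_gap"],4),"total deg",np.rad2deg(w),"world d",p-P)
    for i in range(n):
        Qi=Q@R.from_rotvec(w*i/n).as_matrix(); d=Qi.T@((p-P)/n)
        print(*np.round(np.r_[w/n/(np.pi/4),d/.5,g],3),sep=", ")
E
python3 - <<'E'
from h import *
plan([.4667,.2365,.404],-14.8,10,-1)
E
```

```text
t 0.15 P [0.2433 0.5482 0.404 ] f [-0.1002 -0.5285  0.3129] gap 0.0878 total deg [-0.0173  0.0806 -9.1392] world d [ 0.2234 -0.3117 -0.    ]
-0.0, 0.0, -0.02, -0.039, 0.066, 0.0, -1.0
-0.0, 0.0, -0.02, -0.04, 0.065, 0.0, -1.0
-0.0, 0.0, -0.02, -0.041, 0.065, 0.0, -1.0
-0.0, 0.0, -0.02, -0.042, 0.064, 0.0, -1.0
-0.0, 0.0, -0.02, -0.043, 0.064, 0.0, -1.0
-0.0, 0.0, -0.02, -0.044, 0.063, 0.0, -1.0
-0.0, 0.0, -0.02, -0.045, 0.062, 0.0, -1.0
-0.0, 0.0, -0.02, -0.046, 0.061, 0.0, -1.0
-0.0, 0.0, -0.02, -0.047, 0.061, 0.0, -1.0
-0.0, 0.0, -0.02, -0.048, 0.06, 0.0, -1.0
```

send_rows(moves=[0, 0, -0.02, -0.04, 0.065, 0, -1, 0, 0, -0.02, -0.04, 0.065, 0, -1, 0, 0, -0.02, -0.04, 0.065, 0, -1, 0, 0, -0.02, -0.04, 0.065, 0, -1, 0, 0, -0.02, -0.04, 0.065, 0, -1])

```text
time_s: 0.57
eef_pos: [0.3554, 0.3951, 0.402]
tcp_rot: [[0.319, 0.948, -0.003], [0.948, -0.319, 0.001], [-0.0, -0.003, -1.0]]
contact_force: [0.1, 0.8, -0.7]
finger_gap: 0.0878
```

send_rows(moves=[0, 0, -0.02, -0.045, 0.06, 0, -1, 0, 0, -0.02, -0.045, 0.06, 0, -1, 0, 0, -0.02, -0.045, 0.06, 0, -1, 0, 0, -0.02, -0.045, 0.06, 0, -1, 0, 0, -0.02, -0.045, 0.06, 0, -1])

```text
time_s: 0.98
eef_pos: [0.4698, 0.2359, 0.4008]
tcp_rot: [[0.238, 0.971, -0.004], [0.971, -0.238, 0.001], [-0.0, -0.004, -1.0]]
contact_force: [0.3, 0.1, 0.5]
finger_gap: 0.0877
```

Run:
```python
from h import *
plan([.4667,.2365,.404],-14.8,3,-1)
```

```text
t 0.9833 P [0.4698 0.2359 0.4008] f [0.2545 0.1303 0.4961] gap 0.0877 total deg [-0.2519  0.0278  1.019 ] world d [-0.0031  0.0006  0.0032]
-0.002, 0.0, 0.008, -0.0, -0.002, -0.002, -1.0
-0.002, 0.0, 0.008, -0.0, -0.002, -0.002, -1.0
-0.002, 0.0, 0.008, -0.0, -0.002, -0.002, -1.0
```

send_rows(moves=[-0.006, 0, 0.023, 0, -0.006, 0, -1, 0, 0, 0, 0, 0, 0, -1])

```text
time_s: 1.15
eef_pos: [0.4713, 0.2306, 0.4005]
tcp_rot: [[0.264, 0.965, 0.002], [0.965, -0.264, -0.003], [-0.002, 0.003, -1.0]]
contact_force: [-0.1, 1.1, -0.4]
finger_gap: 0.0879
```

Run:
```python
from h import *
s=telemetry.sense();m=imaging.camera_model("wrist");im=imaging.camera("wrist");cv2.imwrite("pics/w1.png",im)
# predicted block top corners from estimate
c=np.array([.4667,.2365]);a=np.deg2rad(-14.8);x=np.array([np.cos(a),np.sin(a)]);y=np.array([-x[1],x[0]])
print(proj("wrist",[np.r_[c+sx*.012*x+sy*.02*y,.19] for sx in(-1,1) for sy in(-1,1)],m))
plan([.4667,.2365,.333],-14.8,3,-1)
```

```text
[[232.0763 193.8602]
 [290.1577 193.372 ]
 [233.141  226.0776]
 [289.3117 225.6218]]
t 1.2 P [0.4716 0.2309 0.4006] f [0.8196 0.0018 0.3594] gap 0.0878 total deg [ 0.2296  0.1391 -0.3838] world d [-0.0049  0.0056 -0.0676]
0.002, 0.001, -0.003, 0.003, -0.004, 0.045, -1.0
0.002, 0.001, -0.003, 0.003, -0.004, 0.045, -1.0
0.002, 0.001, -0.003, 0.003, -0.004, 0.045, -1.0
```

View pics/w1.png

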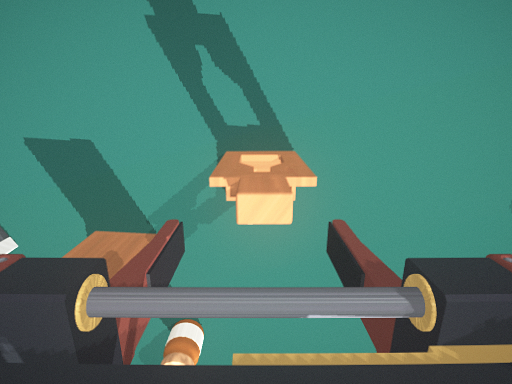

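Wrist view: the block top is at about (237–293, 193–223), within 3 mm of the prediction, and it lies between the fingers. Descending now.

Run:
```python
from h import *
plan([.467,.238,.333],-14.8,1,-1)
```

```text
t 1.2 P [0.4716 0.2309 0.4006] f [0.8196 0.0018 0.3594] gap 0.0878 total deg [ 0.2296  0.1391 -0.3838] world d [-0.0046  0.0071 -0.0676]
0.005, 0.003, -0.009, 0.012, -0.013, 0.135, -1.0
```

send_rows(moves=[0.003, 0.003, -0.008, 0.016, -0.012, 0, -1, 0, 0, 0, 0, 0, 0, -1])

```text
time_s: 1.37
eef_pos: [0.4668, 0.2417, 0.4003]
tcp_rot: [[0.255, 0.967, 0.0], [0.967, -0.255, 0.0], [0.0, 0.0, -1.0]]
contact_force: [-0.9, 0.1, -0.3]
finger_gap: 0.0879
```

Run:
```python
from h import *
plan([.467,.238,.333],-14.8,5,-1)
```

```text
t 1.3667 P [0.4668 0.2417 0.4003] f [-0.8989  0.1343 -0.3257] gap 0.0879 total deg [ 0.008  -0.0199  0.0167] world d [ 0.0002 -0.0037 -0.0673]
0.0, -0.0, 0.0, -0.001, 0.0, 0.027, -1.0
0.0, -0.0, 0.0, -0.001, 0.0, 0.027, -1.0
0.0, -0.0, 0.0, -0.001, 0.0, 0.027, -1.0
0.0, -0.0, 0.0, -0.001, 0.0, 0.027, -1.0
0.0, -0.0, 0.0, -0.001, 0.0, 0.027, -1.0
```

send_rows(moves=[0, 0, 0, -0.002, 0, 0.025, -1, 0, 0, 0, -0.002, 0, 0.025, -1, 0, 0, 0, -0.002, 0, 0.025, -1, 0, 0, 0, 0, 0, 0.025, -1, 0, 0, 0, 0, 0, 0.02, -1])

```text
time_s: 1.78
eef_pos: [0.4624, 0.2474, 0.341]
tcp_rot: [[0.241, 0.97, 0.005], [0.97, -0.241, 0.004], [0.005, 0.004, -1.0]]
contact_force: [0.4, 0.5, -1.0]
finger_gap: 0.0875
```

send_rows(moves=[0, 0, 0, 0, 0, 0, -1])

```text
time_s: 1.87
eef_pos: [0.4608, 0.2483, 0.3391]
tcp_rot: [[0.239, 0.971, 0.002], [0.971, -0.239, 0.003], [0.003, 0.001, -1.0]]
contact_force: [0.2, -0.5, -0.1]
finger_gap: 0.0879
```

Run:
```python
from h import *
plan([.467,.238,.333],-14.8,1,-1)
```

```text
t 1.8667 P [0.4608 0.2483 0.3391] f [ 0.167  -0.5142 -0.1195] gap 0.0879 total deg [ 0.0464 -0.1971  0.9701] world d [ 0.0062 -0.0103 -0.0061]
0.001, -0.004, 0.022, -0.017, 0.017, 0.012, -1.0
```

send_rows(moves=[0, -0.002, 0.015, -0.012, 0.012, 0.008, -1, 0, 0, 0, 0, 0, 0, -1])

```text
time_s: 2.03
eef_pos: [0.4645, 0.2424, 0.3348]
tcp_rot: [[0.248, 0.969, 0.0], [0.969, -0.248, 0.001], [0.001, 0.0, -1.0]]
contact_force: [-0.2, -0.0, 0.6]
finger_gap: 0.0879
```

Run:
```python
from h import *
plan([.467,.238,.333],-14.8,1,-1)
print(telemetry.sense()["dq"])
```

```text
t 2.0333 P [0.4645 0.2424 0.3348] f [-0.1706 -0.034   0.6178] gap 0.0879 total deg [ 0.0063 -0.0757  0.4582] world d [ 0.0025 -0.0044 -0.0018]
0.0, -0.002, 0.01, -0.007, 0.007, 0.004, -1.0
[ 0.0371 -0.0153 -0.015   0.0238  0.0178  0.0055]
```

send_rows(moves=[0, 0, 0.006, -0.004, 0.004, 0.003, -1, 0, 0, 0, 0, 0, 0, -1, 0, 0, 0, 0, 0, 0, -1])

```text
time_s: 2.28
eef_pos: [0.4668, 0.2399, 0.3343]
tcp_rot: [[0.253, 0.967, 0.002], [0.967, -0.253, 0.002], [0.003, 0.002, -1.0]]
contact_force: [1.2, 0.4, 0.1]
finger_gap: 0.088
```

Run:
```python
from h import *
plan([.467,.238,.333],-14.8,1,-1)
s=telemetry.sense();m=imaging.camera_model("wrist");im=imaging.camera("wrist");cv2.imwrite("pics/w2.png",im)
```

```text
t 2.2833 P [0.4668 0.2399 0.3343] f [1.1783 0.4227 0.1378] gap 0.088 total deg [ 0.0993 -0.1447  0.1488] world d [ 0.0002 -0.0019 -0.0013]
0.002, -0.003, 0.003, -0.004, 0.001, 0.003, -1.0
```

View pics/w2.png

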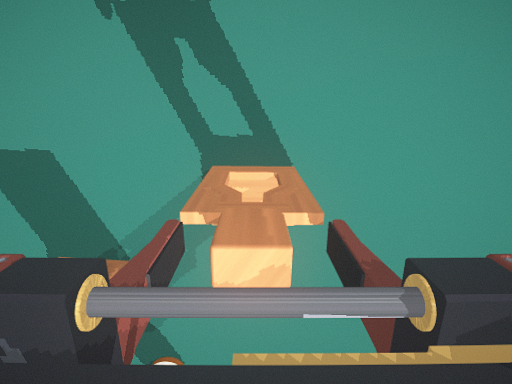

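The block is at (212–292, 248–287), centred to about 2 mm between the fingers at (184, 328). Closing.

send_rows(moves=[0, 0, 0, -0.003, 0, 0, 1, 0, 0, 0, 0, 0, 0, 1, 0, 0, 0, 0, 0, 0, 1, 0, 0, 0, 0, 0, 0, 1, 0, 0, 0, 0, 0, 0, 1])

```text
time_s: 2.75
eef_pos: [0.4669, 0.238, 0.3355]
tcp_rot: [[0.254, 0.967, 0.004], [0.967, -0.254, 0.003], [0.004, 0.004, -1.0]]
contact_force: [0.3, 1.0, 0.9]
finger_gap: 0.0582
```

send_rows(moves=[0, 0, 0, 0, 0, 0, 1, 0, 0, 0, 0, 0, 0, 1, 0, 0, 0, 0, 0, 0, 1])

```text
time_s: 3.0
eef_pos: [0.4668, 0.238, 0.3355]
tcp_rot: [[0.254, 0.967, 0.004], [0.967, -0.254, 0.003], [0.004, 0.004, -1.0]]
contact_force: [0.2, -0.5, -1.7]
finger_gap: 0.0401
```

send_rows(moves=[0, 0, 0, 0, 0, 0, 1, 0, 0, 0, 0, 0, -0.01, 1, 0, 0, 0, 0, 0, -0.03, 1, 0, 0, 0, 0, 0, -0.05, 1, 0, 0, 0, 0, 0, -0.05, 1])

```text
time_s: 3.42
eef_pos: [0.4638, 0.2369, 0.4017]
tcp_rot: [[0.254, 0.967, -0.01], [0.967, -0.254, -0.002], [-0.005, -0.009, -1.0]]
contact_force: [1.0, -0.5, -1.8]
finger_gap: 0.0402
```

send_rows(moves=[0, 0, 0, 0, 0, -0.05, 1, 0, 0, 0, 0, 0, -0.05, 1, 0, 0, 0, 0, 0, -0.05, 1, 0, 0, 0, 0, 0, -0.03, 1, 0, 0, 0, 0, 0, 0, 1])

```text
time_s: 3.83
eef_pos: [0.4639, 0.237, 0.5007]
tcp_rot: [[0.253, 0.967, -0.007], [0.967, -0.253, -0.001], [-0.003, -0.006, -1.0]]
contact_force: [1.0, -0.3, -2.7]
finger_gap: 0.04
```

Run:
```python
from h import *
for n in ["scene"]:
    im=imaging.camera(n); cv2.imwrite(f"pics/{n}1.png",im)
# stud frame
a=np.deg2rad(16.2);x=np.array([np.cos(a),np.sin(a)]); S=np.array([.5435,-.2183])
for d in(.045,-.019): print(d,"grip",S+(d+.012)*x)
plan(np.r_[S+(.045+.012)*x,.4955],16.2,14,1)
```

```text
0.045 grip [ 0.5982 -0.2024]
-0.019 grip [ 0.5368 -0.2203]
t 3.8833 P [0.4637 0.237  0.4994] f [ 0.3432 -0.3994 -2.1356] gap 0.0397 total deg [ -0.4592   0.0756 -30.8766] world d [ 0.1345 -0.4394 -0.0039]
-0.001, 0.0, -0.049, -0.056, 0.034, 0.0, 1.0
-0.001, 0.0, -0.049, -0.057, 0.032, 0.001, 1.0
-0.001, 0.0, -0.049, -0.058, 0.03, 0.001, 1.0
-0.001, 0.0, -0.049, -0.059, 0.028, 0.001, 1.0
-0.001, 0.0, -0.049, -0.06, 0.026, 0.001, 1.0
-0.001, 0.0, -0.049, -0.061, 0.023, 0.001, 1.0
-0.001, 0.0, -0.049, -0.062, 0.021, 0.001, 1.0
-0.001, 0.0, -0.049, -0.063, 0.018, 0.001, 1.0
-0.001, 0.0, -0.049, -0.064, 0.016, 0.001, 1.0
-0.001, 0.0, -0.049, -0.064, 0.013, 0.001, 1.0
-0.001, 0.0, -0.049, -0.065, 0.011, 0.001, 1.0
-0.001, 0.0, -0.049, -0.065, 0.008, 0.001, 1.0
-0.001, 0.0, -0.049, -0.065, 0.006, 0.001, 1.0
-0.001, 0.0, -0.049, -0.066, 0.003, 0.001, 1.0
```

View pics/scene1.png

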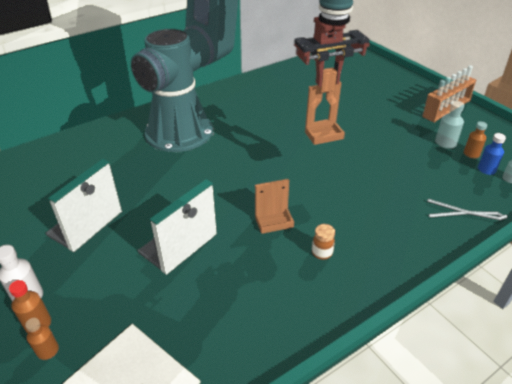

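The shelf hangs level in the gripper at scene (323,105). Carrying it across at about 0.16 m bottom clearance.

send_rows(moves=[0, 0, -0.05, -0.03, 0.018, 0, 1, 0, 0, -0.05, -0.055, 0.033, 0, 1, 0, 0, -0.05, -0.057, 0.031, 0, 1, 0, 0, -0.05, -0.058, 0.03, 0, 1, 0, 0, -0.05, -0.06, 0.028, 0, 1])

```text
time_s: 4.3
eef_pos: [0.5087, 0.0977, 0.4921]
tcp_rot: [[0.042, 0.999, -0.018], [0.999, -0.042, 0.001], [0.0, -0.018, -1.0]]
contact_force: [1.0, 0.4, -1.8]
finger_gap: 0.0399
```

send_rows(moves=[0, 0, -0.05, -0.06, 0.025, 0, 1, 0, 0, -0.05, -0.06, 0.022, 0, 1, 0, 0, -0.05, -0.06, 0.02, 0, 1, 0, 0, -0.05, -0.06, 0.017, 0, 1, 0, 0, -0.05, -0.06, 0.015, 0, 1])

```text
time_s: 4.72
eef_pos: [0.5628, -0.058, 0.4805]
tcp_rot: [[-0.164, 0.986, -0.033], [0.986, 0.164, 0.003], [0.009, -0.032, -0.999]]
contact_force: [-0.2, 0.1, -2.5]
finger_gap: 0.0402
```

Run:
```python
from h import *
plan([.5982,-.2024,.497],16.2,5,1)
```

```text
t 4.7167 P [ 0.5628 -0.058   0.4805] f [-0.1977  0.0829 -2.4643] gap 0.0402 total deg [-1.8123 -0.6069 -6.7456] world d [ 0.0354 -0.1444  0.0165]
-0.008, -0.003, -0.03, -0.059, 0.004, -0.007, 1.0
-0.008, -0.003, -0.03, -0.059, 0.003, -0.007, 1.0
-0.008, -0.003, -0.03, -0.059, 0.002, -0.007, 1.0
-0.008, -0.003, -0.03, -0.059, 0.0, -0.007, 1.0
-0.008, -0.003, -0.03, -0.059, -0.001, -0.007, 1.0
```

send_rows(moves=[-0.01, -0.003, -0.03, -0.05, 0.004, -0.007, 1, -0.01, -0.003, -0.03, -0.05, 0.003, -0.007, 1, -0.01, -0.003, -0.03, -0.05, 0.002, -0.007, 1, -0.01, -0.003, -0.03, -0.05, 0, -0.007, 1, -0.01, -0.003, -0.02, -0.03, 0, -0.007, 1])

```text
time_s: 5.13
eef_pos: [0.5911, -0.1784, 0.4844]
tcp_rot: [[-0.275, 0.961, -0.009], [0.961, 0.275, 0.005], [0.008, -0.007, -1.0]]
contact_force: [-0.2, 0.9, -2.4]
finger_gap: 0.0398
```

send_rows(moves=[0, 0, 0, 0, 0, 0, 1, 0, 0, 0, 0, 0, 0, 1])

```text
time_s: 5.3
eef_pos: [0.591, -0.1819, 0.4806]
tcp_rot: [[-0.272, 0.962, -0.013], [0.962, 0.272, 0.006], [0.01, -0.011, -1.0]]
contact_force: [-0.3, 0.2, -2.1]
finger_gap: 0.0396
```

Run:
```python
from h import *
plan([.5982,-.2024,.4405],16.2,1,1)
print(telemetry.sense()["dq"])
```

```text
t 5.3 P [ 0.591  -0.1819  0.4806] f [-0.3483  0.1653 -2.0865] gap 0.0396 total deg [-0.6034 -0.5547 -0.4409] world d [ 0.0072 -0.0205 -0.0401]
-0.013, -0.012, -0.01, -0.044, 0.004, 0.08, 1.0
[-0.0213  0.0241  0.0094 -0.0089 -0.0171 -0.0106]
```

send_rows(moves=[-0.005, -0.005, -0.003, -0.015, 0.002, 0.02, 1, -0.004, -0.004, -0.003, -0.015, 0.002, 0.025, 1, -0.004, -0.003, 0, -0.01, 0, 0.025, 1, 0, 0, 0, 0, 0, 0, 1, 0, 0, 0, 0, 0, 0, 1])

```text
time_s: 5.72
eef_pos: [0.5968, -0.1971, 0.4374]
tcp_rot: [[-0.279, 0.96, -0.007], [0.96, 0.279, 0.004], [0.006, -0.006, -1.0]]
contact_force: [-0.4, 0.5, -1.4]
finger_gap: 0.0399
```

Run:
```python
from h import *
plan([.5982,-.2024,.4405],16.2,1,1)
for n in["scene","top"]: cv2.imwrite(f"pics/{n}2.png",imaging.camera(n))
def c(im,x,y,w,h,k): return cv2.resize(im[y:y+h,x:x+w],None,fx=k,fy=k,interpolation=cv2.INTER_CUBIC)
s=cv2.imread("pics/scene2.png");t=cv2.imread("pics/top2.png")
cv2.imwrite("pics/c3.png",np.hstack([c(s,145,110,130,150,3),c(t,260,110,130,150,3)]))
```

```text
t 5.7167 P [ 0.5968 -0.1971  0.4374] f [-0.3861  0.5272 -1.4071] gap 0.0399 total deg [-0.3371 -0.3603 -0.0234] world d [ 0.0014 -0.0053  0.0031]
-0.007, -0.008, -0.001, -0.011, -0.0, -0.006, 1.0
```

View pics/c3.png

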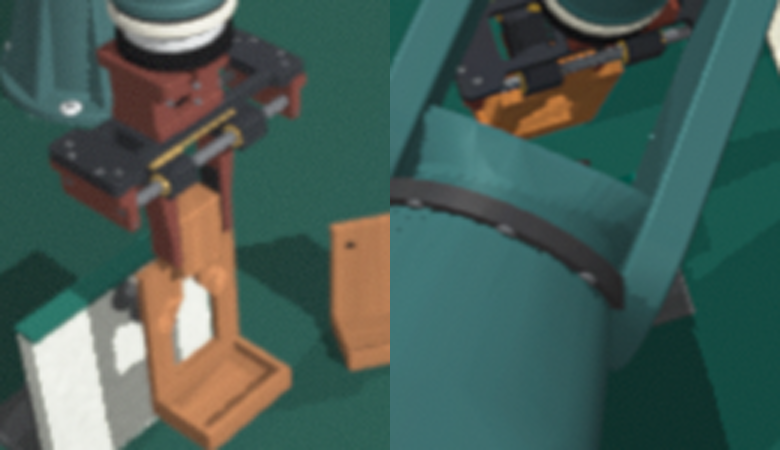

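```bash
cat >> h.py <<'E'
def shelf_pts(pts,off=np.zeros(3)):
    s=telemetry.sense();P=s["eef_pos"];Q=s["tcp_rot"]
    # shelf axes in tool: y=tool x, x = tool y? z=-tool z
    A=np.stack([Q[:,1],Q[:,0],-Q[:,2]],1)
    O=P+A@np.array([-.012,0,-.3355])
    return [O+A@np.array(p) for p in pts],O
E
python3 - <<'E'
from h import *
p,O=shelf_pts([(.062,-.045,.02),(.062,.045,.02),(.0,-.045,.145),(.008,.045,.145),(.008,-.024,.078),(.008,.024,.078),(.008,.02,.145)])
q=proj("scene",p); print("O",O); print((q-[145,110])*3)
E
```

```text
O [ 0.5829 -0.199   0.1025]
[[211.6036 433.152 ]
 [291.81   364.9963]
 [136.7972 272.5992]
 [232.7079 213.1615]
 [173.4874 328.931 ]
 [218.1863 294.3511]
 [209.1444 230.4256]]
```

Predicted tray corners (212,433) and (292,365) match the crop, so the shelf's pose in the hand is as expected. I'll correct sideways first, then move over the head.

send_rows(moves=[-0.006, -0.006, 0, -0.01, 0, -0.005, 1, 0, 0, 0, 0, 0, 0, 1, 0, 0, 0, 0, 0, 0, 1])

```text
time_s: 6.07
eef_pos: [0.5987, -0.2011, 0.4423]
tcp_rot: [[-0.28, 0.96, 0.001], [0.96, 0.28, -0.0], [-0.0, 0.001, -1.0]]
contact_force: [-0.0, -0.5, -1.6]
finger_gap: 0.0396
```

Run:
```python
from h import *
plan([.5982,-.2024,.4405],16.2,1,1)
plan([.5368,-.2203,.4405],16.2,4,1)
```

```text
t 6.0667 P [ 0.5987 -0.2011  0.4423] f [-0.0252 -0.482  -1.594 ] gap 0.0396 total deg [0.0748 0.0264 0.0819] world d [-0.0005 -0.0013 -0.0018]
0.002, 0.001, 0.002, -0.002, -0.002, 0.004, 1.0
t 6.0667 P [ 0.5987 -0.2011  0.4423] f [-0.0252 -0.482  -1.594 ] gap 0.0396 total deg [0.0748 0.0264 0.0819] world d [-0.0619 -0.0192 -0.0018]
0.0, 0.0, 0.0, -0.001, -0.032, 0.001, 1.0
0.0, 0.0, 0.0, -0.001, -0.032, 0.001, 1.0
0.0, 0.0, 0.0, -0.001, -0.032, 0.001, 1.0
0.0, 0.0, 0.0, -0.001, -0.032, 0.001, 1.0
```

send_rows(moves=[0, 0, 0, -0.001, -0.02, 0.001, 1, 0, 0, 0, -0.001, -0.02, 0.001, 1, 0, 0, 0, -0.001, -0.02, 0.001, 1])

```text
time_s: 6.32
eef_pos: [0.57, -0.2111, 0.4422]
tcp_rot: [[-0.282, 0.959, 0.005], [0.959, 0.282, -0.002], [-0.003, 0.005, -1.0]]
contact_force: [-0.4, -0.1, -2.3]
finger_gap: 0.0394
```

send_rows(moves=[0, 0, 0, 0, -0.015, 0.001, 1, 0, 0, 0, 0, -0.015, 0, 1, 0, 0, 0, 0, 0, 0, 1])

```text
time_s: 6.57
eef_pos: [0.5507, -0.2164, 0.4418]
tcp_rot: [[-0.281, 0.96, 0.003], [0.96, 0.281, -0.002], [-0.002, 0.003, -1.0]]
contact_force: [-0.2, -0.7, -1.3]
finger_gap: 0.0395
```

Run:
```python
from h import *
plan([.5368,-.2203,.4405],16.2,1,1)
```

```text
t 6.5667 P [ 0.5507 -0.2164  0.4418] f [-0.152  -0.6838 -1.3402] gap 0.0395 total deg [0.1469 0.1414 0.0914] world d [-0.0139 -0.0039 -0.0013]
0.003, 0.003, 0.002, 0.0, -0.029, 0.002, 1.0
```

send_rows(moves=[0.002, 0.002, 0.001, 0, -0.014, 0.002, 1, 0, 0, 0, 0, -0.012, 0, 1, 0, 0, 0, 0, 0, 0, 1, 0, 0, 0, 0, 0, 0, 1])

```text
time_s: 6.9
eef_pos: [0.5361, -0.2209, 0.441]
tcp_rot: [[-0.278, 0.96, 0.002], [0.96, 0.278, -0.0], [-0.001, 0.001, -1.0]]
contact_force: [-0.2, 0.6, -2.3]
finger_gap: 0.0397
```

Run:
```python
from h import *
plan([.5368,-.2203,.4405],16.2,1,1)
im=imaging.camera("scene");cv2.imwrite("pics/s3.png",im)
cv2.imwrite("pics/c4.png",cv2.resize(im[130:260,130:260],None,fx=4.5,fy=4.5,interpolation=cv2.INTER_CUBIC))
p,O=shelf_pts([(.008,0,.054),(0.008,0,.124)]);print(proj("scene",p+[np.array([.5435,-.2183,.159])])*4.5-130*4.5)
```

```text
t 6.9 P [ 0.5361 -0.2209  0.441 ] f [-0.2058  0.6083 -2.2583] gap 0.0397 total deg [ 0.0825  0.0508 -0.042 ] world d [ 0.0007  0.0006 -0.0005]
0.002, 0.001, -0.001, 0.001, 0.002, 0.001, 1.0
[[266.5384 359.9886]
 [252.8578 257.5208]
 [282.9282 369.7044]]
```

View pics/c4.png

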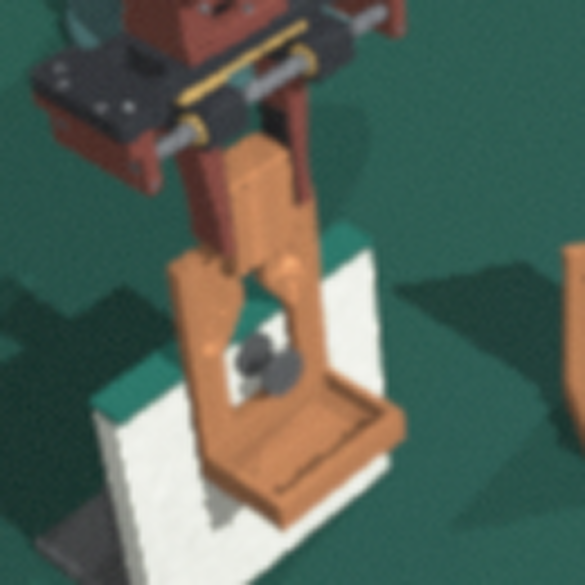

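The stud head (282,370) is in front of the back plate inside the wide opening, with no contact force. Lowering in small steps.

send_rows(moves=[0, 0, 0, 0.001, 0.002, 0.012, 1, 0, 0, 0, 0, 0, 0.014, 1, 0, 0, 0, 0, 0, 0.014, 1, 0, 0, 0, 0, 0, 0.01, 1, 0, 0, 0, 0, 0, 0, 1])

```text
time_s: 7.37
eef_pos: [0.5382, -0.2197, 0.4129]
tcp_rot: [[-0.279, 0.96, 0.002], [0.96, 0.279, -0.0], [-0.001, 0.002, -1.0]]
contact_force: [0.9, 0.5, -1.1]
finger_gap: 0.0398
```

Run:
```python
from h import *
plan([.5368,-.2203,.3755],16.2,1,1)
```

```text
t 7.3667 P [ 0.5382 -0.2197  0.4129] f [ 0.9488  0.5013 -1.0524] gap 0.0398 total deg [0.1123 0.0544 0.0226] world d [-0.0014 -0.0006 -0.0374]
0.002, 0.001, 0.001, -0.0, -0.003, 0.075, 1.0
```

send_rows(moves=[0.001, 0, 0, 0, -0.002, 0.01, 1, 0, 0, 0, 0, 0, 0.01, 1, 0, 0, 0, 0, 0, 0.01, 1, 0, 0, 0, 0, 0, 0, 1])

```text
time_s: 7.7
eef_pos: [0.5373, -0.2198, 0.3954]
tcp_rot: [[-0.28, 0.96, -0.0], [0.96, 0.28, 0.0], [0.0, -0.0, -1.0]]
contact_force: [-0.3, 0.7, -1.9]
finger_gap: 0.0398
```

Run:
```python
from h import *
plan([.5368,-.2203,.3755],16.2,1,1)
im=imaging.camera("scene");cv2.imwrite("pics/s4.png",im)
cv2.imwrite("pics/c5.png",cv2.resize(im[130:260,130:260],None,fx=4.5,fy=4.5,interpolation=cv2.INTER_CUBIC))
```

```text
t 7.7 P [ 0.5373 -0.2198  0.3954] f [-0.3089  0.7127 -1.9435] gap 0.0398 total deg [-0.0043 -0.0155  0.0477] world d [-0.0005 -0.0005 -0.0199]
-0.0, -0.0, 0.001, -0.001, -0.001, 0.04, 1.0
```

View pics/c5.png

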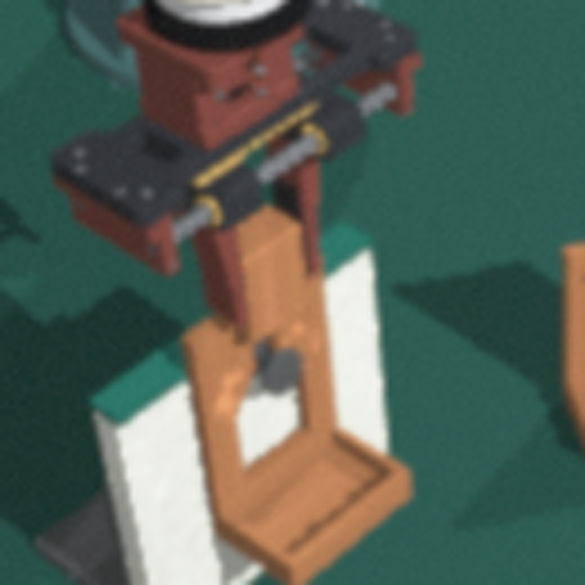

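The head at (282,370) is in front of the plate and entering the slot, with no side force. Continuing down.

send_rows(moves=[0, 0, 0, -0.001, -0.001, 0.008, 1, 0, 0, 0, 0, 0, 0.008, 1, 0, 0, 0, 0, 0, 0.006, 1, 0, 0, 0, 0, 0, 0, 1])

```text
time_s: 8.08
eef_pos: [0.5373, -0.2207, 0.3844]
tcp_rot: [[-0.28, 0.96, 0.002], [0.96, 0.28, -0.001], [-0.001, 0.001, -1.0]]
contact_force: [-0.7, -0.1, -1.6]
finger_gap: 0.04
```

Run:
```python
from h import *
plan([.5368,-.2203,.3755],16.2,1,1)
```

```text
t 8.0833 P [ 0.5373 -0.2207  0.3844] f [-0.6531 -0.0523 -1.6072] gap 0.04 total deg [0.0798 0.0719 0.043 ] world d [-0.0005  0.0004 -0.0089]
0.002, 0.002, 0.001, 0.001, -0.001, 0.018, 1.0
```

send_rows(moves=[0.001, 0.001, 0, 0, 0, 0.006, 1, 0, 0, 0, 0, 0, 0.006, 1, 0, 0, 0, 0, 0, 0.003, 1, 0, 0, 0, 0, 0, 0, 1])

```text
time_s: 8.42
eef_pos: [0.5374, -0.2208, 0.3763]
tcp_rot: [[-0.28, 0.96, 0.001], [0.96, 0.28, -0.0], [-0.001, 0.001, -1.0]]
contact_force: [0.9, -0.0, -2.2]
finger_gap: 0.0398
```

send_rows(moves=[0, 0, 0, 0, 0, 0.003, 1, 0, 0, 0, 0, 0, 0, 1])

```text
time_s: 8.58
eef_pos: [0.5376, -0.2209, 0.3754]
tcp_rot: [[-0.28, 0.96, 0.002], [0.96, 0.28, -0.001], [-0.001, 0.001, -1.0]]
contact_force: [-0.3, 0.4, -0.7]
finger_gap: 0.0399
```

send_rows(moves=[0, 0, 0, 0, 0, 0.003, 1, 0, 0, 0, 0, 0, 0, 1])

```text
time_s: 8.75
eef_pos: [0.5376, -0.2208, 0.3756]
tcp_rot: [[-0.28, 0.96, 0.003], [0.96, 0.28, -0.001], [-0.002, 0.002, -1.0]]
contact_force: [-0.1, 0.7, -1.9]
finger_gap: 0.0399
```

send_rows(moves=[0, 0, 0, 0, 0, 0.003, 1, 0, 0, 0, 0, 0, 0, 1])

```text
time_s: 8.92
eef_pos: [0.5377, -0.2208, 0.3755]
tcp_rot: [[-0.28, 0.96, 0.004], [0.96, 0.28, -0.002], [-0.003, 0.003, -1.0]]
contact_force: [-0.7, 0.1, -1.2]
finger_gap: 0.04
```

send_rows(moves=[-0.003, -0.004, 0, 0, 0, 0.006, 1, 0, 0, 0, 0, 0, 0.004, 1])

```text
time_s: 9.08
eef_pos: [0.5382, -0.2204, 0.3744]
tcp_rot: [[-0.28, 0.96, 0.01], [0.96, 0.28, -0.004], [-0.007, 0.009, -1.0]]
contact_force: [-6.7, 3.6, 17.4]
finger_gap: 0.0396
```

Run:
```python
from h import *
plan([.5368,-.2203,.3755],16.2,1,1)
im=imaging.camera("scene");cv2.imwrite("pics/s5.png",im)
cv2.imwrite("pics/c6.png",cv2.resize(im[130:260,130:260],None,fx=4.5,fy=4.5,interpolation=cv2.INTER_CUBIC))
```

```text
t 9.0833 P [ 0.5382 -0.2204  0.3744] f [-6.6547  3.5736 17.3796] gap 0.0396 total deg [0.4924 0.4051 0.0339] world d [-0.0014  0.0001  0.0011]
0.011, 0.009, 0.001, 0.001, -0.003, -0.002, 1.0
```

View pics/c6.png

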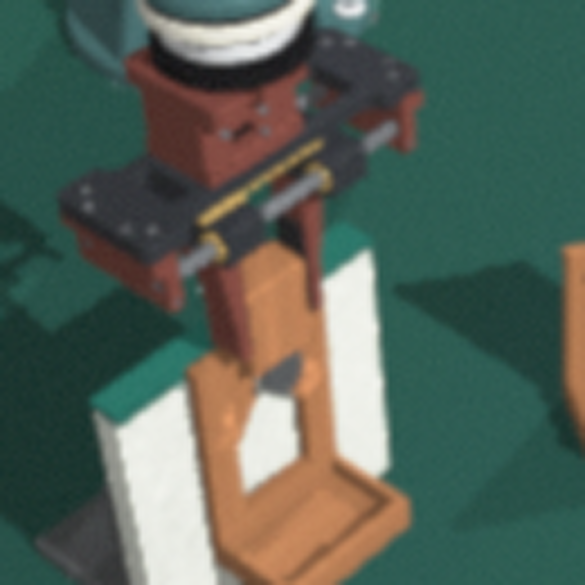

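The shelf is seated: it stopped at the predicted height, with a 17 N upward reaction when pushed. I'll relax the press slightly, then open.

send_rows(moves=[0.005, 0.004, 0, 0, 0, -0.002, 1, 0, 0, 0, 0, 0, 0, 1])

```text
time_s: 9.3
eef_pos: [0.5383, -0.2203, 0.3762]
tcp_rot: [[-0.28, 0.96, 0.007], [0.96, 0.28, -0.003], [-0.005, 0.006, -1.0]]
contact_force: [1.1, 0.6, -1.8]
finger_gap: 0.0398
```

Run:
```python
from h import *
plan([.5368,-.2203,.3755],16.2,1,1)
```

```text
t 9.3 P [ 0.5383 -0.2203  0.3762] f [ 1.1172  0.558  -1.8028] gap 0.0398 total deg [0.3477 0.3076 0.0419] world d [-0.0015  0.     -0.0007]
0.008, 0.007, 0.001, 0.001, -0.003, 0.001, 1.0
```

send_rows(moves=[0.005, 0.004, 0, 0, 0, 0.004, 1, 0, 0, 0, 0, 0, 0.001, 1])

```text
time_s: 9.47
eef_pos: [0.5388, -0.2205, 0.3745]
tcp_rot: [[-0.28, 0.96, 0.004], [0.96, 0.28, -0.002], [-0.003, 0.004, -1.0]]
contact_force: [-3.8, 1.7, 11.6]
finger_gap: 0.0397
```

send_rows(moves=[0, 0, 0, 0, 0, 0.002, 1])

```text
time_s: 9.55
eef_pos: [0.5389, -0.2205, 0.3744]
tcp_rot: [[-0.28, 0.96, 0.004], [0.96, 0.28, -0.002], [-0.003, 0.004, -1.0]]
contact_force: [-4.2, 2.7, 15.4]
finger_gap: 0.0396
```

send_rows(moves=[0, 0, 0, 0, 0, -0.001, 1, 0, 0, 0, 0, 0, 0, -0.6, 0, 0, 0, 0, 0, 0, -0.6, 0, 0, 0, 0, 0, 0, -0.6, 0, 0, 0, 0, 0, 0, -0.6])

```text
time_s: 9.97
eef_pos: [0.5392, -0.2208, 0.3737]
tcp_rot: [[-0.28, 0.96, 0.004], [0.96, 0.28, -0.002], [-0.003, 0.003, -1.0]]
contact_force: [-0.1, 0.4, 0.1]
finger_gap: 0.0629
```

send_rows(moves=[0, 0, 0, 0, 0, 0, -0.6, 0, 0, 0, 0, 0, 0, -0.6])

```text
time_s: 10.13
eef_pos: [0.5393, -0.2209, 0.3731]
tcp_rot: [[-0.279, 0.96, 0.003], [0.96, 0.279, -0.002], [-0.003, 0.003, -1.0]]
contact_force: [-0.1, 0.4, 0.8]
finger_gap: 0.0699
```

Run:
```python
from h import *
plan([.5368,-.2203,.3755],16.2,1,1)
im=imaging.camera("scene");cv2.imwrite("pics/s6.png",im)
cv2.imwrite("pics/c7.png",cv2.resize(im[130:260,130:260],None,fx=4.5,fy=4.5,interpolation=cv2.INTER_CUBIC))
```

```text
t 10.1333 P [ 0.5393 -0.2209  0.3731] f [-0.1227  0.367   0.849 ] gap 0.0699 total deg [0.1592 0.1633 0.029 ] world d [-0.0025  0.0006  0.0024]
0.004, 0.004, 0.001, 0.002, -0.004, -0.005, 1.0
```

View pics/c7.png

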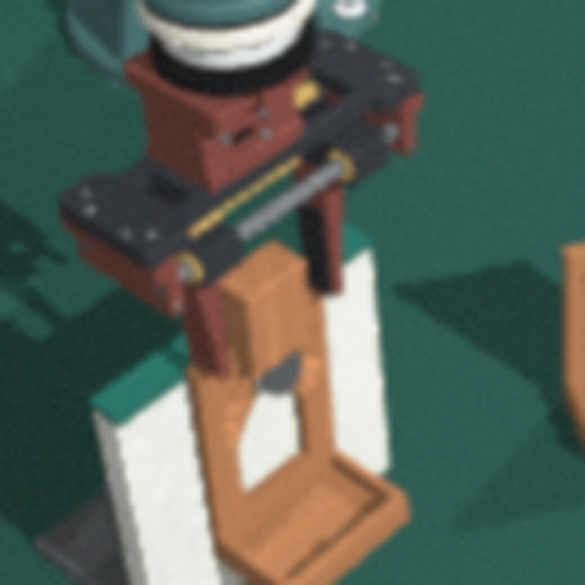

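The shelf hangs with both fingers clear of the block. Retreating straight up.

send_rows(moves=[0, 0, 0, 0, 0, -0.01, -0.7, 0, 0, 0, 0, 0, -0.025, -0.7, 0, 0, 0, 0, 0, -0.04, -0.7, 0, 0, 0, 0, 0, -0.05, -0.7, 0, 0, 0, 0, 0, -0.05, -0.7])

```text
time_s: 10.6
eef_pos: [0.5372, -0.2199, 0.458]
tcp_rot: [[-0.279, 0.96, -0.008], [0.96, 0.279, 0.005], [0.007, -0.007, -1.0]]
contact_force: [0.3, -0.3, -1.0]
finger_gap: 0.075
```

send_rows(moves=[0, 0, 0, 0, 0, -0.05, -0.7, 0, 0, 0, 0, 0, -0.05, -0.7, 0, 0, 0, 0, 0, -0.03, -0.7, 0, 0, 0, 0, 0, 0, -0.7, 0, 0, 0, 0, 0, 0, -0.7])

```text
time_s: 11.02
eef_pos: [0.5379, -0.2201, 0.534]
tcp_rot: [[-0.279, 0.96, 0.001], [0.96, 0.279, -0.001], [-0.001, 0.001, -1.0]]
contact_force: [0.7, 0.3, -0.3]
finger_gap: 0.0746
```

Run:
```python
from h import *
plan([.5368,-.2203,.3755],16.2,1,1)
im=imaging.camera("scene");cv2.imwrite("pics/s7.png",im)
a=cv2.resize(im[130:260,130:260],None,fx=3,fy=3,interpolation=cv2.INTER_CUBIC)
cv2.imwrite("pics/c8.png",np.hstack([a,cv2.resize(im,(520,390))])[:, :800])
cv2.imwrite("pics/t7.png",imaging.camera("top"))
```

```text
t 11.0167 P [ 0.5379 -0.2201  0.534 ] f [ 0.678   0.2572 -0.3273] gap 0.0746 total deg [0.0593 0.0622 0.0285] world d [-0.0011 -0.0002 -0.1585]
0.001, 0.001, 0.001, 0.001, -0.003, 0.317, 1.0
```

View pics/c8.png

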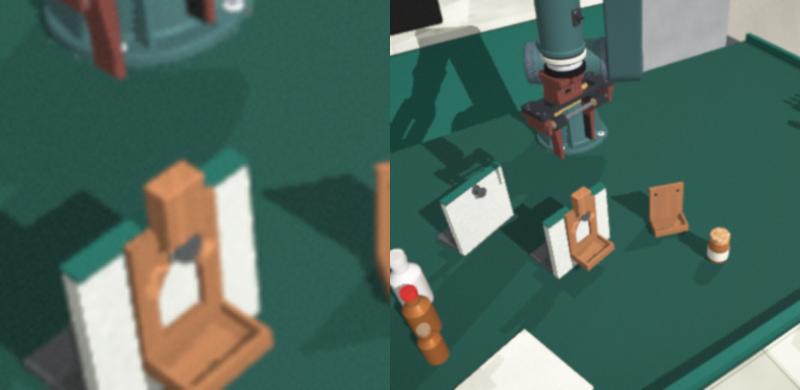

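View pics/t7.png

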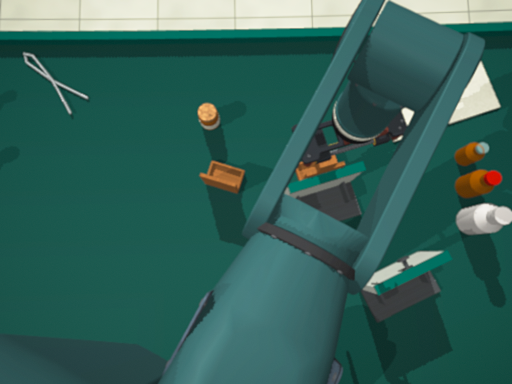

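The shelf hangs free on the stud at scene (190,225), and the plain shelf and bottle haven't moved. One numeric check of the hung pose, then I'll hand in.

Run:
```python
from h import *
a=np.deg2rad(16.2);x=np.array([np.cos(a),np.sin(a),0]);y=np.array([-x[1],x[0],0]);O=np.array([.5435,-.2183,.04])-.019*x
q=proj("scene",[O+p[0]*x+p[1]*y+[0,0,p[2]] for p in[(.062,-.045,.02),(.062,.045,.02),(.024,-.02,.19),(.024,.02,.19)]]); print((q-130)*5)
im=imaging.camera("scene");b=cv2.imread("pics/s7.png");print("diff",np.abs(im[130:260,130:260].astype(int)-b[130:260,130:260]).max(),np.abs(im[130:260,130:260].astype(int)-b[130:260,130:260]).mean())
cv2.imwrite("pics/c9.png",cv2.resize(im[130:250,130:260],None,fx=5,fy=5,interpolation=cv2.INTER_CUBIC))
```

```text
[[329.2095 653.0818]
 [459.1614 545.7334]
 [274.7625 323.1424]
 [339.6766 277.4511]]
diff 45 1.3357396449704142
```

View pics/c9.png

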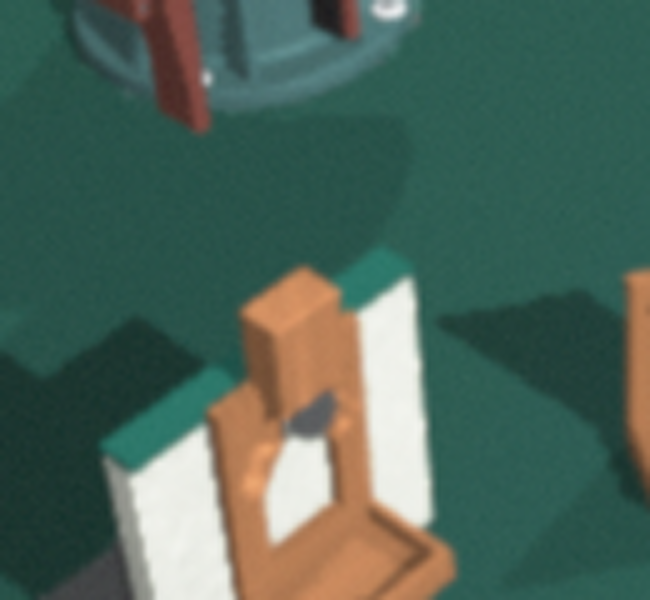

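```bash
python3 -c "
from bench import sign_off
print(sign_off())"
```

```text
the job is handed in; nothing more can be done
None
```

The keyhole shelf now hangs by itself on the stud of the leftmost white panel, and the job is handed in at about 11 s of the 45 s allowed. I passed the wide part of the keyhole over the stud's head, lowered the shelf in small steps until it stopped at the expected height, then released it and backed straight up.

**Last checks**
- **Hung pose:** the tray corner is within 1 px of where a correctly hung shelf should appear. The top of the grip block sits 2–3 px off, which fits the small outward lean you described.
- **Still and untouched:** two successive pictures, with the gripper about 16 cm above the shelf, showed no visible movement. The wrist force was near zero.
- **Bystanders:** the plain shelf and the bottle are where they started.

**Deviations**
- **Pressing while seating:** I pressed the shelf down on the stud with about 17 N to confirm it was seated, well below the 40 N and 120 N limits. It then rose about 1–2 mm as I eased off, so I lowered it again before opening the gripper.
- **Hard-to-read seating:** the first small downward steps stopped moving without any clear contact force, so that reading disagreed with the height until I pushed a little harder.

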